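# Hold a paint test paddle inside the light-curing box

## Task

Twist the black cap on top of the light-curing box anticlockwise until its shutter has swung fully clear of the slot. Then take the paint test paddle by its handle out of the wooden drying block, lower it upright through the slot until its whole wide blade is below the top of the lid, and finish while still holding it there, hanging clear of the box's floor, with the slot still uncovered. Leave the dropper bottle, the lidded jar and the small model part where they stand.

Things in the scene. Friction and masses are not known exactly. Their poses are not given: they have to be found in the camera images.
- curing_box: Light-curing box, fixed to the desk: grey box 110 (x) x 130 (y) x 115 mm high, amber window in its -x face, flat metal lid 12 mm thick with a slot through it. Origin at the centre of its underside, z up. The inner floor lies 107 mm below the lid's top.
- slot_mouth (a point): Centre of the slot at the level of the lid's top (box frame 0, -12, 115 mm), axes as the box's. The slot is 48 mm long along y and 12 mm wide along x, runs through the 12 mm lid, and has a 2 mm bevel round its mouth; below it the box is hollow.
- cap_top (a point): Centre of the top of the black ribbed twist cap, on its upright turning axis (box frame 0, 42, 145 mm; 54 mm from the slot's centre towards the box's +y). The cap is 34 mm in diameter and can be gripped on the uppermost 26 mm from any side. Fixed under it is the steel shutter blade, 32 mm wide, 3 mm thick, 1 mm above the lid, which reaches 83 mm from the axis; with the cap at 0 it points to the box's -y and covers the slot. The frame turns with the cap.
- shutter (a joint): Angle of cap and shutter, rad: 0 covers the slot, grows anticlockwise seen from above up to the stop at 1.5; from 1.25 on the slot is fully clear. It starts between 0 and 0.12, stays where it is left, and takes about 0.06 N m to turn.
- drying_block: Wooden block fixed to the desk, 70 (x) x 90 (y) x 45 mm high, with one upright pocket in the middle of its top, 14 mm (x) x 49 mm (y), 36 mm deep. Origin at the centre of its underside.
- paddle: Paint test paddle, loose, about 60 g, 125 mm tall, standing upright in the block's pocket, blade down, 9 mm above the desk. Origin at the centre of its lower end, z up along it. Flat white blade from 0 to 50 mm, 44 mm wide along y, 10 mm thick along x (lowest 6 mm tapered to 41 x 8 mm); then the grey handle to 125 mm, 24 mm wide along y, 10 mm thick along x, to be gripped across its 10 mm thickness near the top. The same when turned half round.
- dropper: Dropper bottle 29 mm across, 88 mm tall, loose; stays where it is. Origin at the centre of its underside.
- lidded_jar: Small lidded paint jar 36 mm across, 45 mm tall, loose; stays where it is. Origin at the centre of its underside.
- hull_part: Small faceted model part 18 x 42 x 11 mm, loose; stays where it is. Origin at the centre of its underside.
Not all that is in view belongs to the job. There is more than one size of the paddle; the job needs the smallest.

How it is judged:
On the way, in this order (a step that is already met when the one before it is completed fails the run):
1. the shutter is swung clear of the slot (joint above 1.2 rad) (value of joint shutter above 1.2 rad), for 0.2 s.
2. the paddle's lower end is in the slot, at least 8 mm below the lid's top (z of paddle in the frame of slot_mouth below -0.008 m and horizontal distance between paddle and slot_mouth below 0.01 m), for 0.1 s.
At the end, for the whole second after the job is handed in: The gripper holds the paddle still (finger force over 1 N, below 20 mm/s), upright within 0.15 rad, lower end within 12 mm of the slot centre sideways and 49 to 100 mm below the lid top (floor at 107 mm); shutter still open over 1.2 rad (value of joint shutter above 1.2 rad and z of paddle in the frame of slot_mouth between -0.1 and -0.049 m and horizontal distance between paddle and slot_mouth below 0.012 m and angle between paddle's own z axis and vertical below 0.15 rad and contact force between the fingers and paddle above 1 N and linear speed of paddle below 0.02 m/s); the arm keeps its last pose, push and grip.
It fails at once if the dropper bottle is moved more than 20 mm (distance of dropper from where it was at the start of the episode above 0.02 m).
It fails at once if the lidded jar is moved more than 20 mm (distance of lidded_jar from where it was at the start of the episode above 0.02 m).
It fails at once if the model part is moved more than 20 mm (distance of hull_part from where it was at the start of the episode above 0.02 m).
It also fails if it takes over 59 s, if anything falls off the work surface, if the arm or the gripper's body presses on something with over 40 N, if the wrist force passes 120 N, or if a joint passes its speed limit or range.

## Robot

A 6-joint arm with a two-finger parallel gripper is mounted at the origin on a cart in front of the work surface, level with it; the furniture and walls round the work are solid. World frame = base frame: x ahead of the robot, y to its left, z up, the work surface at z = 0. Lengths are in m, angles in rad, forces in N, time in s.
With the tool pointing down it reaches from about 0.275 to 1 m from the base axis. Payload 8.4 kg.
Tool frame: the origin (TCP) lies on the centre line of the jaws, within the pads' length; the fingertips stand 17 mm ahead of it and the grasp point (between the pads) lies 2 mm behind it (bot.tcp_to_tips is the z of the fingertips in the tool frame, in m); z points along the fingers, y is the line along which they close (so a half turn about z gives the same grasp; the last joint's range is limited). The gripper opens to 85 mm and grips with 20 to 120 N. Pads are 22 mm wide; open, the fingers measure 114 mm over their backs; the gripper's body (76 mm by 85 mm) begins 54 mm behind the grasp point. The pads swing forward as they close: fully open they stand 13 mm farther back than shut.
Start: joints at [1.128, 0.353, 1.633, -0, 1.155, -0.002], TCP at [0.267, 0.565, 0.222] pointing down, gripper open.
Joint ranges: [-2.63, 2.63], [-0.92, 2.1], [0.06, 2.66], [-1.3, 4.44], [0, 2.69], [-3.02, 3.02]. Speed limits (rad/s): [2.22, 2.22, 2.79, 3.14, 3.14, 3.14].

## Interface

Orientations are given as a unit quaternion [x, y, z, w].
In Python, from workcell import bot, hand, kinematics, get_obs, vision, hand_in gives the robot as it stands. The module is installed in compiled form; this text tells all that it offers. Calls block until the motion is done:
- bot.reach(position, orientation): joint-space move of the TCP to a pose.
- bot.servo_line(position, ori=None, velocity=0.15): straight line of the TCP; ori=None keeps the orientation; velocity is the mean speed in m/s.
- bot.goto_joints(angles): joint-space move.
- hand.move_gripper(opening, strength=None): finger opening in m; strength is the grip in N (None keeps the last); returns when the fingers have stopped.
- bot.dwell(seconds).
- kinematics.solve_ik(position, orientation): joint angles nearest the present ones, or None.
- get_obs(): the state.
- vision.read_camera(name): name is "scene" or "top"; returns a dict with "frame" (400x640x3 uint8, red, green, blue), "intrinsics" (3x3 intrinsics, pixels), "dist" ([k1, k2, p1, p2, k3] as OpenCV has them; the pictures are not rectified), "view" (4x4, takes a point from world to camera coordinates). Camera axes: x right, y down, z forward; pixel columns grow to the right and rows downward; lengths in m; the calibration is good to about 2 mm. A picture is of the moment at which its call begins. There is no depth.
A pose or a line that the arm cannot do raises bot.IKError and nothing moves.
- hand_in(): hands the job in; it is judged then, once.
The state is a dict: "time_s": time; "joint_pos": joint angles; "joint_vel": joint speeds; "joint_efforts": joint torques, N m; "position": TCP position; "orientation": TCP orientation; "wrist_force": force on the tool from outside, world axes, zero at the start; "ft_torque": the same for the moment, N m; "gripper_width": finger opening in m; "grip_force": force on a finger pad.
Only numpy, scipy, OpenCV 4.12 (cv2) and the standard library are available. Lean on these libraries where they do the work, as an engineer would, in place of code of your own. Each camera call takes 0.05 s, during which the arm holds its last target. There are 200 camera calls.

## Working session

There is one attempt and no reset: what is moved stays moved. The work goes in short steps, each a Python script; the robot and the scene stay as the last script left them, time stands still between calls to the robot, and variables do not carry over. Pictures are saved under pics/ and viewed, at most 10 in all, crops included, and the job is handed in when it is done.

```bash
mkdir -p pics
python3 - <<'E'
from workcell import *
import cv2,numpy as np
for n in ("scene","top"):
    c=vision.read_camera(n); cv2.imwrite(f"pics/{n}0.png",c["frame"][:,:,::-1])
    print(n,c["intrinsics"],c["dist"],c["view"])
o=get_obs();print(o)
E
```

```text
scene [[433.40528011   0.         321.52274253]
 [  0.         433.40528011 200.3432564 ]
 [  0.           0.           1.        ]] [-0.0189389  0.         0.         0.         0.       ] [[-0.744995   -0.66706294 -0.00307817  0.5037702 ]
 [-0.29272786  0.33106632 -0.89705378  0.16621323]
 [ 0.59941042 -0.66739952 -0.44191066  0.83748391]
 [ 0.          0.          0.          1.        ]]
top [[417.7420897    0.         313.40637905]
 [  0.         417.7420897  204.77648584]
 [  0.           0.           1.        ]] [-0.06364371  0.          0.          0.          0.        ] [[-0.0099163  -0.99988956 -0.01106909  0.22952918]
 [-0.99494508  0.0109723  -0.09981932  0.49931946]
 [ 0.09992975  0.0100233  -0.99494401  1.01828518]
 [ 0.          0.          0.          1.        ]]
{'time_s': 0.1, 'joint_pos': array([ 1.12759656e+00,  3.53604995e-01,  1.63406272e+00,  1.00618013e-05,
        1.15516777e+00, -2.41338033e-03]), 'joint_vel': array([ 0.00070332, -0.0013919 , -0.00191418,  0.00062759, -0.00045133,
       -0.00082746]), 'joint_efforts': array([ 8.29897199e-04, -6.06355333e+01, -3.42824042e+01,  6.56297971e-05,
        3.85065592e-03,  1.18421190e-05]), 'position': array([0.26647652, 0.56486861, 0.22151918]), 'orientation': array([ 2.18615267e-01,  9.75810934e-01, -6.05042520e-04, -1.41801337e-04]), 'wrist_force': array([-0.5803074 , -1.20849588, -0.241801  ]), 'ft_torque': array([ 0.03008333, -0.02385836, -0.03198935]), 'grip_force': 0.0, 'gripper_width': 0.08544809763986193}
```

View pics/scene0.png

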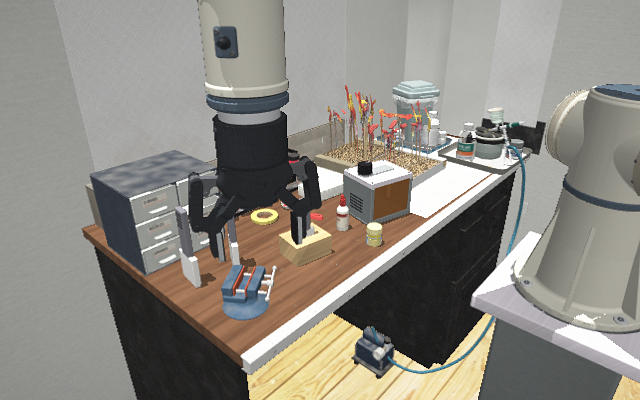

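View pics/top0.png

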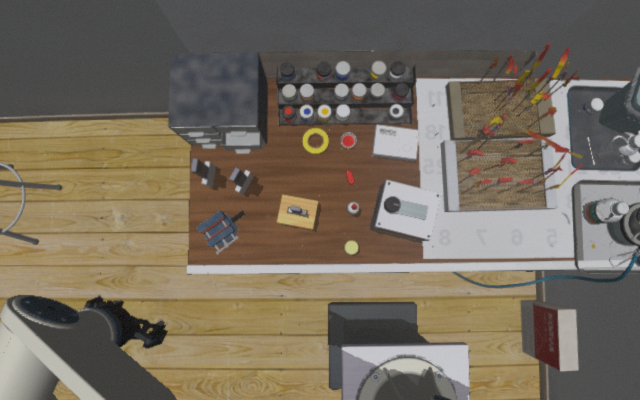

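The scene picture shows the drying block at (305,245) with the paddle behind a finger, and the box at (378,190). The top picture shows the block at (298,212), the box at (407,210), the cap at (392,205) with the shutter pointing right, the dropper at (353,208), the jar at (351,247) and the part at (349,177). The larger decoy paddles are at (203,172) and (241,181). I'll zoom in next.

```bash
cat > h.py <<'E'
from workcell import *
import cv2,numpy as np
from scipy.spatial.transform import Rotation as R
def proj(c,P):
    V=c["view"];return cv2.projectPoints(np.array(P,float).reshape(-1,1,3),cv2.Rodrigues(V[:3,:3])[0],V[:3,3],c["intrinsics"],np.array(c["dist"]))[0][:,0]
def back(c,uv,z):
    V=c["view"];n=cv2.undistortPoints(np.array(uv,float).reshape(-1,1,2),c["intrinsics"],np.array(c["dist"]))[:,0]
    d=np.c_[n,np.ones(len(n))]@V[:3,:3]; o=-V[:3,:3].T@V[:3,3]
    return o+d*((z-o[2])/d[:,2])[:,None]
def crop(c,x0,y0,x1,y1,s,name):
    cv2.imwrite("pics/"+name,cv2.resize(c["frame"][y0:y1,x0:x1,::-1],None,fx=s,fy=s,interpolation=cv2.INTER_CUBIC))
E
python3 - <<'E'
from h import *
c=vision.read_camera("top")
crop(c,270,165,450,275,4.4,"top1.png")
E
```

```text
(no output)
```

View pics/top1.png

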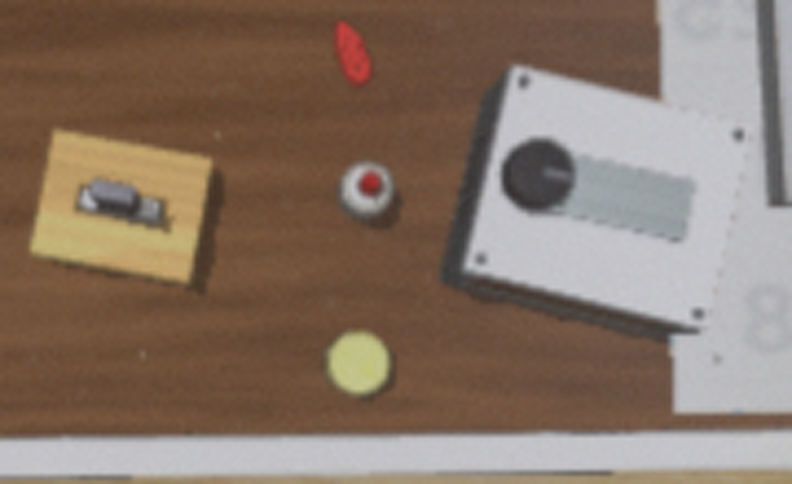

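The zoomed top view gives these crop pixels. Block top corners: (54,130), (214,158), (189,284), (31,252). Lid corners: (514,66), (750,132), (703,330), (463,270). Cap centre (538,175), shutter tip about (690,210), handle top about (113,193). I'll fit the poses from these.

Run:
```python
from h import *
from scipy.optimize import least_squares
c=vision.read_camera("top"); s=vision.read_camera("scene")
f=lambda uv:(np.array(uv,float)+.5)/4.4-.5+[270,165]
def fit(loc,uv,x0):
    loc=np.array(loc,float)
    def T(p): return np.c_[loc[:,:2]@np.array([[np.cos(p[2]),np.sin(p[2])],[-np.sin(p[2]),np.cos(p[2])]])+p[:2],loc[:,2]]
    r=least_squares(lambda p:(proj(c,T(p))-f(uv)).ravel(),x0,x_scale=[.01,.01,.1]);print(r.x.round(4),"deg",np.degrees(r.x[2]).round(2));print(r.fun.reshape(-1,2).round(2).tolist());return r.x,T(r.x)
bl,P1=fit([(.035,.045,.045),(.035,-.045,.045),(-.035,-.045,.045),(-.035,.045,.045)],[(54,130),(214,158),(189,284),(31,252)],[.45,.25,-.2])
bx,P2=fit([(.055,.065,.115),(.055,-.065,.115),(-.055,-.065,.115),(-.055,.065,.115),(0,.042,.145)],[(514,66),(750,132),(703,330),(463,270),(538,175)],[.45,0,-.2])
print("handle",back(c,f([(113,193)]),.134),"cap",back(c,f([(538,175)]),.145),"tip",back(c,f([(690,210)]),.119))
print("drop",back(c,f([(370,183)]),.088),"jar",back(c,f([(358,363)]),.045),"part",back(c,f([(353,52)]),.011))
im=s["frame"][:,:,::-1].copy()
for P in (P1,P2): print(proj(s,P).round(1).tolist())
im=cv2.resize(im[150:270,260:440],None,fx=4.4,fy=4.4,interpolation=cv2.INTER_CUBIC)
for P in (P1,P2):
    for q in proj(s,P): cv2.circle(im,tuple(int(v) for v in (q-[260,150]+.5)*4.4-.5),3,(255,0,255),1)
cv2.imwrite("pics/s1.png",im)
```

```text
[ 0.484   0.2637 -0.1974] deg -11.31
[[0.22, -0.06], [-0.26, 0.3], [0.11, -0.33], [-0.08, 0.09]]
[ 0.4786  0.008  -0.2688] deg -15.4
[[-0.58, 0.12], [0.52, -0.56], [0.28, 0.88], [-0.53, -0.01], [0.3, -0.45]]
handle [[0.48298839 0.26386477 0.134     ]] cap [[0.48872045 0.04922403 0.145     ]] tip [[ 0.47223194 -0.0338424   0.119     ]]
drop [[0.49107726 0.1290004  0.088     ]] jar [[0.39537034 0.13378846 0.045     ]] part [[0.57495532 0.13066464 0.011     ]]
[[279.8, 233.4], [313.7, 221.2], [332.8, 233.8], [298.0, 247.4]]
[[344.5, 168.6], [384.7, 158.4], [414.0, 171.8], [372.3, 183.7], [366.0, 162.2]]
```

View pics/s1.png

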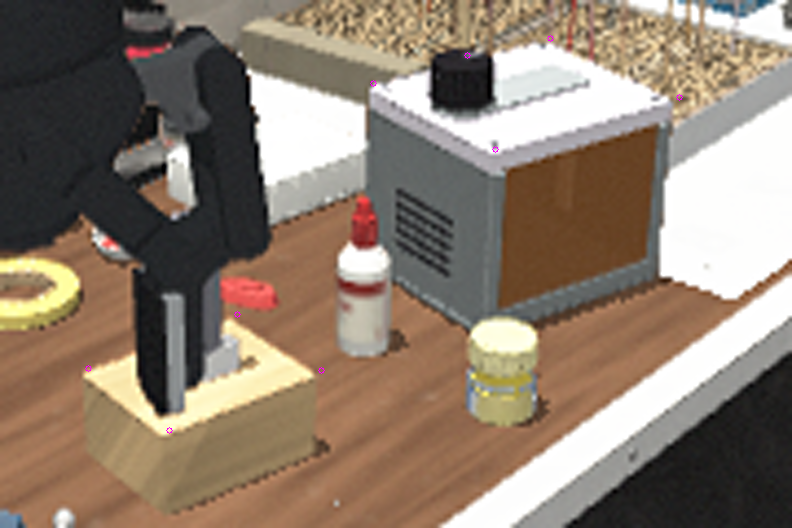

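The scene picture agrees on the left lid corners, at crop (370,85) and about (495,158). The right lid corners blended into the white paper. So I'll refit the box from the screws, the cap and both cameras.

Run:
```python
from h import *
from scipy.optimize import least_squares
c=vision.read_camera("top"); s=vision.read_camera("scene")
f=lambda uv,o=[270,165]:(np.array(uv,float)+.5)/4.4-.5+o
S=back(c,f([(524,82),(739,134),(698,314),(480,259)]),.115);ctr=S.mean(0);print(S.round(4).tolist(),ctr)
print(np.linalg.norm(np.diff(S[[0,1,2,3,0]],axis=0),axis=1))
cs=back(s,f([(370,86),(550,44),(668,99),(495,158)],[260,150]),.115);print("scene corners",cs.round(4).tolist(),cs.mean(0)); 
print(np.linalg.norm(np.diff(cs[[0,1,2,3,0]],axis=0),axis=1))
print("scene cap",back(s,f([(462,57)],[260,150]),.145),"block",back(s,f([(84,370),(237,318),(315,374),(168,428)],[260,150]),.045).mean(0))
loc=np.array([(1,1),(1,-1),(-1,-1),(-1,1)])
def res(p):
    x,y,t,a,b=p;Rm=np.array([[np.cos(t),np.sin(t)],[-np.sin(t),np.cos(t)]])
    T=lambda L,z:np.c_[np.array(L)@Rm+[x,y],np.full(len(L),z)]
    return np.r_[(proj(c,T(loc*[a,b],.115))-f([(524,82),(739,134),(698,314),(480,259)])).ravel(),
     (proj(c,T([(0,.042)],.145))-f([(538,175)])).ravel(),(proj(c,T([(.055,.065),(-.055,.065)],.115))-f([(514,66),(463,270)])).ravel()]
r=least_squares(res,[.478,.01,-.24,.048,.058],x_scale=[.01,.01,.1,.01,.01]);print(r.x.round(4),r.fun.round(2))
```

```text
[[0.5406, 0.0498, 0.115], [0.5121, -0.0621, 0.115], [0.4186, -0.0371, 0.115], [0.4484, 0.0752, 0.115]] [0.4799004  0.00641114 0.115     ]
[0.11548221 0.09676413 0.11618888 0.09569172]
scene corners [[0.5479, 0.0603, 0.115], [0.5095, -0.0618, 0.115], [0.412, -0.0342, 0.115], [0.437, 0.0941, 0.115]] [0.47657746 0.01458823 0.115     ]
[0.12804518 0.10139075 0.13073808 0.11588726]
scene cap [[0.49057027 0.05274834 0.145     ]] block [0.48416382 0.26595749 0.045     ]
[ 0.4795  0.0068 -0.258   0.0481  0.0579] [-0.33 -0.05 -0.27  0.38 -0.09  0.17  0.05  0.27  0.8  -0.66 -0.37 -0.04
  0.18 -0.05]
```

```bash
cat >> h.py <<'E'
def q(yaw): return (R.from_euler('z',yaw)*R.from_euler('x',np.pi)).as_quat()
def st(t=""):
    o=get_obs();print(t,round(o["time_s"],2),"pos",o["position"].round(4),"F",o["wrist_force"].round(1),"T",o["ft_torque"].round(2),"w",round(o["gripper_width"],4),"gf",round(o["grip_force"],1),"yaw",round(np.degrees((R.from_quat(o["orientation"])*R.from_euler('x',-np.pi)).as_euler('zyx')[0]),1));return o
E
python3 - <<'E'
from h import *
for d in range(-180,180,30):
    j=kinematics.solve_ik([.489,.049,.14],q(np.radians(d))); print(d,None if j is None else j.round(2))
for d in range(-180,180,45):
    j=kinematics.solve_ik([.484,.264,.125],q(np.radians(d))); print(d,None if j is None else j.round(2))
st(); print(bot.tcp_to_tips)
E
```

```text
-180 [ 0.1   0.25  1.99  0.    0.9  -1.47]
-150 [ 0.1   0.25  1.99  0.    0.9  -2.  ]
-120 [ 0.1   0.25  1.99  0.    0.9  -2.52]
-90 None
-60 [ 0.1   0.25  1.99 -0.    0.9   2.71]
-30 [ 0.1   0.25  1.99 -0.    0.9   2.19]
0 [ 0.1   0.25  1.99 -0.    0.9   1.67]
30 [ 0.1   0.25  1.99 -0.    0.9   1.14]
60 [ 0.1   0.25  1.99 -0.    0.9   0.62]
90 [ 0.1   0.25  1.99 -0.    0.9   0.1 ]
120 [ 0.1   0.25  1.99  0.    0.9  -0.43]
150 [ 0.1   0.25  1.99  0.    0.9  -0.95]
-180 [ 0.5   0.35  1.88  0.    0.91 -1.07]
-135 [ 0.5   0.35  1.88  0.    0.91 -1.86]
-90 [ 0.5   0.35  1.88  0.    0.91 -2.64]
-45 [ 0.5   0.35  1.88 -0.    0.91  2.85]
0 [ 0.5   0.35  1.88 -0.    0.91  2.07]
45 [ 0.5   0.35  1.88 -0.    0.91  1.28]
90 [ 0.5   0.35  1.88 -0.    0.91  0.5 ]
135 [ 0.5   0.35  1.88 -0.    0.91 -0.29]
 0.35 pos [0.2666 0.5652 0.222 ] F [-0.7 -0.5  0.7] T [0.01 0.05 0.02] w 0.0855 gf 0.0 yaw 154.7
0.017
```

Run:
```python
from h import *
bot.reach([.489,.049,.25],q(np.radians(80)))
bot.servo_line([.489,.049,.14],velocity=.12); st("down")
hand.move_gripper(0.0,20); bot.dwell(.2); st("grip")
c=vision.read_camera("scene"); crop(c,260,120,440,250,4.4,"s2.png")
```

```text
down 3.44 pos [0.4895 0.0491 0.1406] F [ 0.3 -0.8  1.1] T [-0.07 -0.03  0.02] w 0.0857 gf 0.0 yaw 80.0
grip 4.41 pos [0.489 0.049 0.14 ] F [ 0.3 -0.4 -0.3] T [-0.01 -0.01 -0.02] w -0.0001 gf 0.0 yaw 80.0
```

View pics/s2.png

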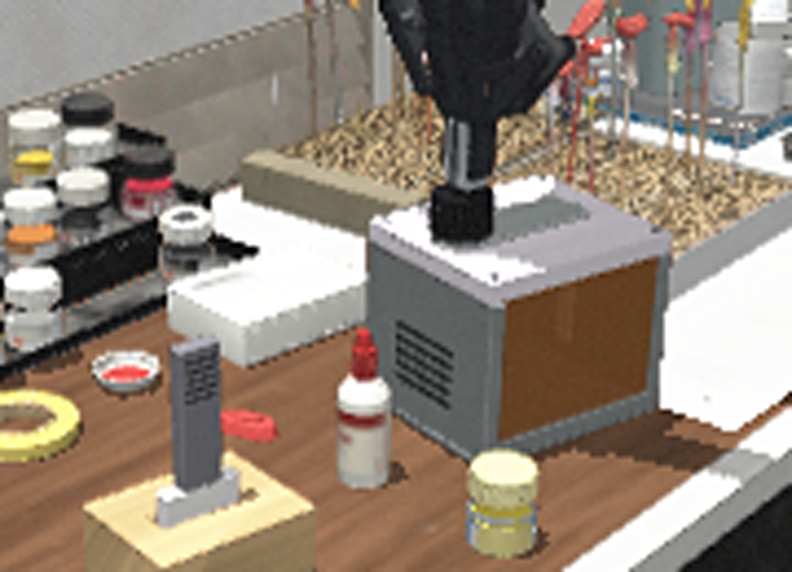

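The fingers closed right through to 0. In the picture the tips seem to end at the cap top, around crop (465,190). I'll check where the tips should project.

Run:
```python
from h import *
c=vision.read_camera("scene"); t=vision.read_camera("top")
for z in (.123,.14,.145,.16): print(z,((proj(c,[(.489,.049,z)])-[260,120]+.5)*4.4).round(0),((proj(t,[(.489,.049,z)])-[330,150]+.5)*6).round(0))
crop(t,330,150,460,250,6,"t2.png"); st()
```

```text
0.123 [[467. 226.]] [[365. 334.]]
0.14 [[469. 197.]] [[373. 330.]]
0.145 [[469. 188.]] [[375. 329.]]
0.16 [[470. 162.]] [[382. 324.]]
 4.56 pos [0.489 0.049 0.14 ] F [ 0.3  0.9 -0.5] T [-0.01  0.02  0.07] w -0.0004 gf 0.0 yaw 80.0
```

View pics/t2.png

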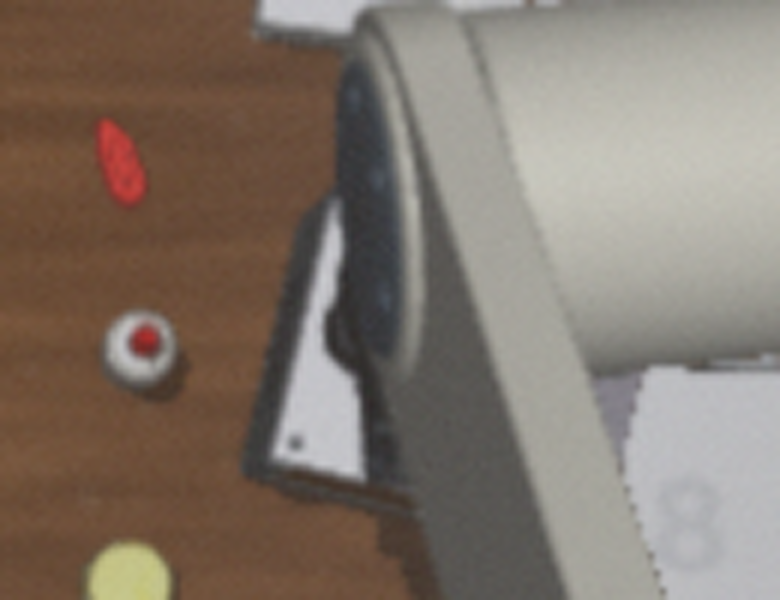

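Run:
```python
from h import *
c=vision.read_camera("scene")
Rm=R.from_quat([.218615,.975811,-.0006,-.00014]).as_matrix();p=np.array([.2665,.5649,.2215])
for zz in (.004,.017):
  for y in (-.057,-.043,.043,.057): print(zz,y,proj(c,[p+Rm@[0,y,zz]]).round(1))
bot.servo_line([.489,.049,.22],velocity=.15); st("up")
c=vision.read_camera("scene"); crop(c,280,60,420,190,4.4,"s3.png")
for z in (.2,.203,.216,.22): print(z,((proj(c,[(.489,.049,z)])-[280,60]+.5)*4.4).round(0))
```

```text
0.004 -0.057 [[305.8 256.2]]
0.004 -0.043 [[295.3 258.7]]
0.004 0.043 [[226.4 274.9]]
0.004 0.057 [[214.5 277.7]]
0.017 -0.057 [[306.  264.8]]
0.017 -0.043 [[295.6 267.3]]
0.017 0.043 [[227.6 283.8]]
0.017 0.057 [[215.8 286.7]]
up 5.29 pos [0.4886 0.049  0.2194] F [ 0.1 -0.4 -0.6] T [ 0.01 -0.02  0.06] w -0.0003 gf 0.0 yaw 80.0
0.2 [[385. 355.]]
0.203 [[386. 350.]]
0.216 [[387. 326.]]
0.22 [[387. 319.]]
```

View pics/s3.png

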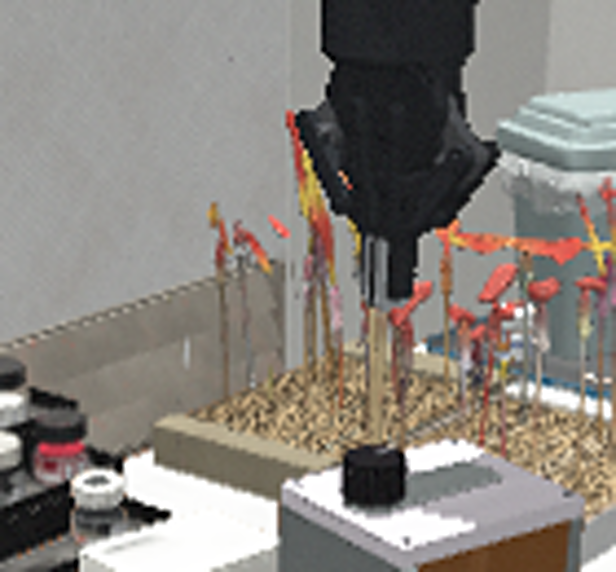

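In the picture the closed fingers end about 25 mm higher than the stated tip position: crop y≈305 against 350 expected. Sideways they line up at x≈390. I'll touch the cap top gently with the closed fingers to measure the true height offset.

Run:
```python
from h import *
bot.servo_line([.489,.049,.142],velocity=.15)
f0=get_obs()["wrist_force"][2]; z=.142
while z>.112:
    z-=.001; bot.servo_line([.489,.049,z],velocity=.02)
    o=get_obs()
    if abs(o["wrist_force"][2]-f0)>4: break
o=st("touch %.4f"%z)
bot.servo_line([.489,.049,z+.02],velocity=.1); st()
```

```text
touch 0.1350 7.76 pos [0.4891 0.049  0.1359] F [-3.3 -0.7 11.6] T [-0.1   0.66  0.03] w 0.0 gf 5.9 yaw 80.0
 8.11 pos [0.4894 0.049  0.1552] F [ 0.6 -0.3  0.2] T [ 0.    0.04 -0.01] w -0.0001 gf 0.0 yaw 80.0
```

The touch came at TCP z=0.1357 with the cap top at 0.145, so the real tips sit about 26 mm higher than the nominal frame says. I'll command 26 mm lower from here on. Next is gripping the cap.

```bash
echo "DZ=-.026" >> h.py
python3 - <<'E'
from h import *
bot.servo_line([.489,.049,.2]);hand.move_gripper(0.085)
bot.servo_line([.489,.049,.138+DZ],velocity=.12); st("down")
hand.move_gripper(0.0,20); bot.dwell(.3); st("grip")
E
```

```text
down 10.22 pos [0.4895 0.049  0.1125] F [-0.6 -0.3  0.5] T [-0.01 -0.03  0.03] w 0.0849 gf 0.0 yaw 80.0
grip 11.04 pos [0.4919 0.0488 0.1132] F [ 6.  -2.8  2.5] T [-0.42 -0.95  0.03] w 0.0331 gf 24.3 yaw 80.0
```

Run:
```python
from h import *
p=np.array([.492,.049,.138+DZ])
bot.servo_line(p,velocity=.05); st("adj")
hand.move_gripper(0.0,45); st("grip")
for d in (100,120,140,162):
    bot.reach(p,q(np.radians(d))); st(d)
```

```text
adj 11.29 pos [0.492  0.0488 0.1131] F [-6.2 -3.1 14.8] T [-0.31  0.78  0.05] w 0.0331 gf 25.4 yaw 80.0
grip 11.51 pos [0.492  0.0488 0.1132] F [-6.  -1.5 15.7] T [-0.32  0.76  0.05] w 0.033 gf 43.2 yaw 80.0
100 11.93 pos [0.492  0.0488 0.1132] F [-5.5 -2.2 15.4] T [-0.29  0.79  0.09] w 0.0325 gf 43.2 yaw 100.0
120 12.36 pos [0.4921 0.0488 0.1132] F [-5.9 -2.3 15.7] T [-0.21  0.71  0.08] w 0.0325 gf 43.2 yaw 120.0
140 12.78 pos [0.4921 0.0489 0.1132] F [-4.  -1.9 15.1] T [-0.22  0.77  0.06] w 0.0327 gf 43.2 yaw 140.0
162 13.24 pos [0.4921 0.0489 0.1132] F [-4.7 -1.8 15.3] T [-0.14  0.82  0.04] w 0.0327 gf 43.2 yaw 162.0
```

The cap turned about 1.43 rad at the expected torque, and its axis is at about (0.4915, 0.0488). Next: release, hover beside the block and measure the open slot.

Run:
```python
from h import *
hand.move_gripper(0.085); bot.servo_line([.492,.049,.23],velocity=.2); st("up")
bot.reach([.46,.30,.27],q(np.radians(78.7)))
c=vision.read_camera("top"); np.save("t4.npy",c["frame"]); crop(c,370,165,450,245,7,"t4.png"); st()
```

```text
up 14.54 pos [0.4914 0.0489 0.2291] F [-0.2 -0.3 -0.8] T [0.   0.03 0.01] w 0.0849 gf 0.0 yaw 162.0
 16.28 pos [0.46   0.2996 0.2696] F [-0.1  0.6  0.4] T [ 0.01 -0.03  0.02] w 0.0848 gf 0.0 yaw 78.7
```

View pics/t4.png

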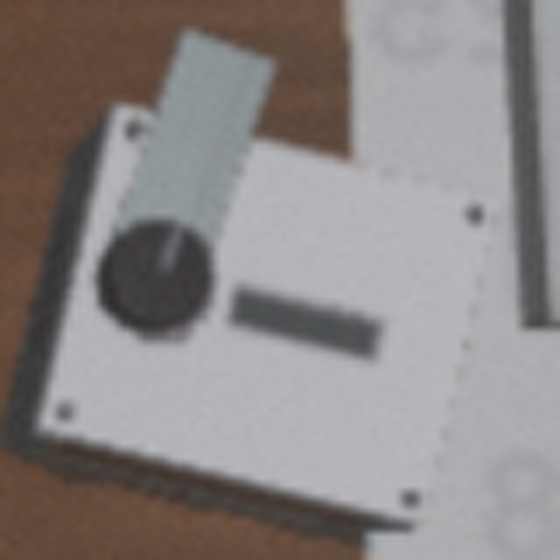

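The shutter now points away and the slot is fully uncovered. In the crop the slot spans (232,288) to (383,357), centre about (306,322), and the cap is at (155,276). I'll measure the slot and then grasp the paddle.

Run:
```python
from h import *
c=vision.read_camera("top")
fr=np.load("t4.npy"); g=cv2.resize(cv2.cvtColor(fr[165:245,370:450],cv2.COLOR_RGB2GRAY),None,fx=7,fy=7,interpolation=cv2.INTER_CUBIC)
w=np.clip(150-g[275:370,218:398].astype(float),0,None); yy,xx=np.mgrid[275:370,218:398]; w[xx[:,:]-218<0]=0
m=(w>20); n,l,stt,_=cv2.connectedComponentsWithStats(m.astype(np.uint8)); k=1+stt[1:,4].argmax(); w*=l==k
cx,cy=(w*xx).sum()/w.sum(),(w*yy).sum()/w.sum()
mu=np.cov(np.c_[xx.ravel(),yy.ravel()].T,aweights=w.ravel()); a=.5*np.arctan2(2*mu[0,1],mu[0,0]-mu[1,1])
f=lambda uv:(np.array(uv,float)+.5)/7-.5+[370,165]
P=back(c,f([(cx,cy),(cx-60*np.cos(a),cy-60*np.sin(a)),(cx+60*np.cos(a),cy+60*np.sin(a))]),.115)
d=P[1]-P[2]; print(cx,cy,P[0],"yaw deg",np.degrees(np.arctan2(-d[0],d[1])), "cap",back(c,f([(155,276)]),.145))
S=back(c,f([(134,130),(475,214),(411,498),(65,411)]),.115);print(S.mean(0),[np.degrees(np.arctan2(-(u-v)[0],(u-v)[1])) for u,v in((S[0],S[1]),(S[3],S[2]))],[np.degrees(np.arctan2((u-v)[1],(u-v)[0])) for u,v in((S[0],S[3]),(S[1],S[2]))])
p=np.array([.4852,.2652]); Q=q(np.radians(78.7))
bot.reach([*p,.22],Q); bot.servo_line([*p,.122+DZ],velocity=.15); st("down")
hand.move_gripper(0.0,30); bot.dwell(.3); st("grip")
```

```text
304.3848521636245 322.8202269001812 [ 0.47668798 -0.00426715  0.115     ] yaw deg -14.856552629345789 cap [[0.48958482 0.04958151 0.145     ]]
[0.48017731 0.00637103 0.115     ] [np.float64(-14.564918777352108), np.float64(-14.807571695069411)] [np.float64(-15.231178420113366), np.float64(-14.833133909503939)]
down 17.68 pos [0.4859 0.2658 0.097 ] F [ 0.1 -0.8 -0.2] T [ 0.07 -0.01  0.04] w 0.0847 gf 0.0 yaw 78.7
grip 18.64 pos [0.4853 0.2653 0.0962] F [-1.  -0.   3.8] T [-0.01  0.07 -0.05] w 0.0092 gf 31.4 yaw 78.7
```

Run:
```python
from h import *
Q=q(np.radians(90-14.85)); s=[.4777,-.0036]
bot.servo_line([.4852,.2652,.265],velocity=.12); st("lift")
bot.servo_line([*s,.265],ori=Q,velocity=.15); st("over")
bot.servo_line([*s,.209],velocity=.08); bot.dwell(.2); st("mouth")
c=vision.read_camera("scene"); crop(c,330,60,440,190,4.6,"s5.png")
print(((proj(c,[(*s,.115),(*s,.122),(*s,.247)])-[330,60]+.5)*4.6).round(0).tolist())
```

```text
lift 20.2 pos [0.4848 0.265  0.2642] F [ 0.1 -0.1 -1.1] T [0.   0.01 0.01] w 0.0094 gf 30.7 yaw 78.7
over 22.14 pos [ 0.4777 -0.0031  0.265 ] F [ 0.3  1.1 -0.4] T [-0.   -0.04  0.02] w 0.0096 gf 30.7 yaw 75.2
mouth 23.19 pos [ 0.478  -0.0036  0.2095] F [-0.5  0.3 -0.5] T [0.   0.04 0.02] w 0.0096 gf 30.7 yaw 75.1
[[241.0, 503.0], [242.0, 491.0], [256.0, 263.0]]
```

View pics/s5.png

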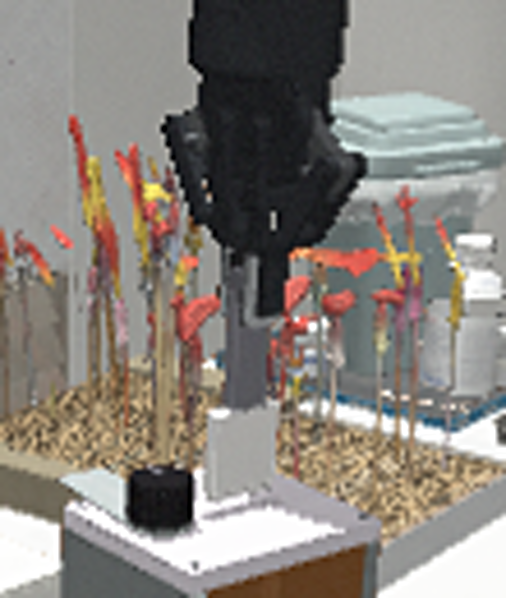

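The paddle hangs upright, with its lower end at crop (241,497) where the slot mouth is expected. I'll lower it while watching the force.

Run:
```python
from h import *
s=[.4777,-.0036]; f0=get_obs()["wrist_force"]; z=.209
while z>.143:
    z-=.003; bot.servo_line([*s,z],velocity=.03); o=get_obs(); d=o["wrist_force"]-f0
    print(round(z-.087-.115,3),d.round(1),o["position"].round(4))
    if abs(d[2])>8: print("stop");break
st()
```

```text
0.004 [ 0.6  1.6 -0.9] [ 0.4775 -0.0036  0.2058]
0.001 [ 0.3  1.4 -0.6] [ 0.4775 -0.0036  0.2028]
-0.002 [ 0.   0.3 -0.5] [ 0.4775 -0.0036  0.1998]
-0.005 [ 0.8  1.2 -0.5] [ 0.4775 -0.0036  0.1968]
-0.008 [ 0.   1.2 -0.6] [ 0.4775 -0.0036  0.1938]
-0.011 [ 1.1  0.6 -0.6] [ 0.4776 -0.0036  0.1908]
-0.014 [ 1.4  1.7 -0.3] [ 0.4776 -0.0036  0.1878]
-0.017 [ 0.3  1.5 -0.7] [ 0.4775 -0.0036  0.1848]
-0.02 [ 1.   1.1 -0.6] [ 0.4775 -0.0036  0.1818]
-0.023 [ 1.2  1.1 -0.2] [ 0.4775 -0.0036  0.1788]
-0.026 [ 1.2  1.2 -0. ] [ 0.4775 -0.0036  0.1758]
-0.029 [-0.1  0.7 -1. ] [ 0.4775 -0.0036  0.1728]
-0.032 [ 0.3  1.5 -0.3] [ 0.4775 -0.0036  0.1698]
-0.035 [-0.1  1.1 -0.3] [ 0.4776 -0.0036  0.1668]
-0.038 [-0.1  0.2 -0.2] [ 0.4775 -0.0036  0.1638]
-0.041 [ 0.4  0.5 -0.4] [ 0.4776 -0.0036  0.1608]
-0.044 [ 0.2  0.2 -0.8] [ 0.4775 -0.0036  0.1578]
-0.047 [ 0.5  0.8 -0.8] [ 0.4775 -0.0036  0.1548]
-0.05 [ 0.3  0.4 -0.1] [ 0.4775 -0.0036  0.1518]
-0.053 [ 0.8  1.8 -0.5] [ 0.4775 -0.0036  0.1488]
-0.056 [ 0.2  2.4 -0.1] [ 0.4775 -0.0036  0.1458]
-0.059 [0.7 1.1 0.2] [ 0.4776 -0.0036  0.1428]
 28.74 pos [ 0.4776 -0.0036  0.1428] F [ 0.2 -0.1  0.3] T [0.03 0.   0.02] w 0.0094 gf 30.7 yaw 75.1
```

Run:
```python
from h import *
bot.servo_line([.4777,-.0036,.136],velocity=.03); bot.dwell(.5); st()
c=vision.read_camera("scene"); crop(c,330,80,440,210,4.6,"s6.png")
```

```text
29.62 pos [ 0.4777 -0.0036  0.1361] F [ 0.2  0.6 -1.2] T [-0.04  0.03 -0.05] w 0.0097 gf 30.7 yaw 75.1
```

View pics/s6.png

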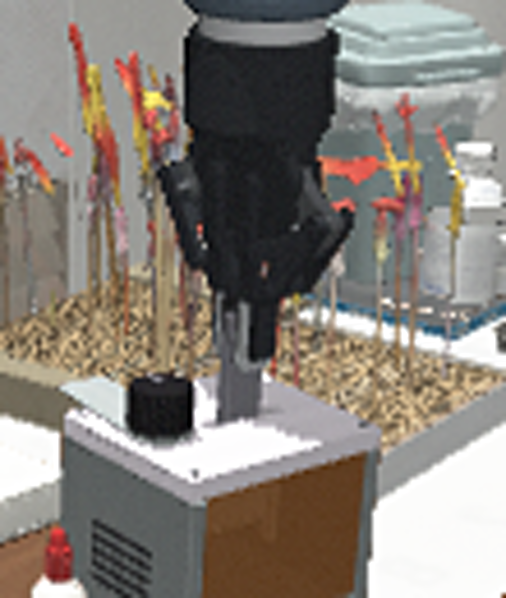

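The white blade is entirely below the lid. Only the grey handle shows, entering the slot at crop (240,420), and the shutter is still swung away at (95,395).

```bash
python3 -c "
from workcell import *
print(hand_in())"
```

```text
the job is handed in; nothing more can be done
None
```

I've handed the job in: the shutter is open (about 1.43 rad of twist) and the paddle is held upright in the slot, its lower end about 66 mm below the lid top. I never touched the dropper, jar or model part; the judge's verdict wasn't shown.

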